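Sort carving-tool handles by length into their lane trays

TASK

Sort the four loose tool handles by length: lay each one flat and fully down in a free lane of the tray whose lanes are made for its length, one handle to a lane. Leave the two handles that already lie in the trays, and everything else on the bench, where it is, and do not knock the handpiece stand.

Things in the scene. Friction and masses are not known exactly. Their poses are not given: they have to be found in the camera images.
- handle_s1: loose short handle: a square-section pale maple tool handle with rounded edges, a dark band and a brass ferrule at its +x end; 60 mm long along its x axis, 22 mm wide and 22 mm high; origin at the middle of the handle (11 mm above what it lies on), z up
- handle_m1: loose medium handle: a square-section pale maple tool handle with rounded edges, a dark band and a brass ferrule at its +x end; 78 mm long along its x axis, 22 mm wide and 22 mm high; origin at the middle of the handle (11 mm above what it lies on), z up
- handle_m2: loose medium handle: a square-section pale maple tool handle with rounded edges, a dark band and a brass ferrule at its +x end; 78 mm long along its x axis, 22 mm wide and 22 mm high; origin at the middle of the handle (11 mm above what it lies on), z up
- handle_l1: loose long handle: a square-section pale maple tool handle with rounded edges, a dark band and a brass ferrule at its +x end; 96 mm long along its x axis, 22 mm wide and 22 mm high; origin at the middle of the handle (11 mm above what it lies on), z up
- handle_s0: short handle that already lies in one lane of the short tray and stays there: a square-section pale maple tool handle with rounded edges, a dark band and a brass ferrule at its +x end; 60 mm long along its x axis, 22 mm wide and 22 mm high; origin at the middle of the handle (11 mm above what it lies on), z up
- handle_l0: long handle that already lies in one lane of the long tray and stays there: a square-section pale maple tool handle with rounded edges, a dark band and a brass ferrule at its +x end; 96 mm long along its x axis, 22 mm wide and 22 mm high; origin at the middle of the handle (11 mm above what it lies on), z up
- tray_s: fixed plywood tray for the short handles, 82 (x) by 90 (y) by 12 mm high, origin at the centre of its underside; two green-floored lanes side by side, each 72 mm long (x), 30 mm wide, 50 mm apart centre to centre; floor 4 mm above the underside; walls (5 mm) and middle rib (20 mm thick) rise 8 mm above the floor: a handle in its lane stands 14 mm proud, grip it there
- tray_s_lane0 (a point): centre of the floor of lane 0 of the short tray; x along the lane, z up
- tray_s_lane1 (a point): centre of the floor of lane 1 of the short tray; x along the lane, z up
- tray_m: fixed plywood tray for the medium handles, 100 (x) by 90 (y) by 12 mm high, origin at the centre of its underside; two green-floored lanes side by side, each 90 mm long (x), 30 mm wide, 50 mm apart centre to centre; floor 4 mm above the underside; walls (5 mm) and middle rib (20 mm thick) rise 8 mm above the floor: a handle in its lane stands 14 mm proud, grip it there
- tray_m_lane0 (a point): centre of the floor of lane 0 of the medium tray; x along the lane, z up
- tray_m_lane1 (a point): centre of the floor of lane 1 of the medium tray; x along the lane, z up
- tray_l: fixed plywood tray for the long handles, 118 (x) by 90 (y) by 12 mm high, origin at the centre of its underside; two green-floored lanes side by side, each 108 mm long (x), 30 mm wide, 50 mm apart centre to centre; floor 4 mm above the underside; walls (5 mm) and middle rib (20 mm thick) rise 8 mm above the floor: a handle in its lane stands 14 mm proud, grip it there
- tray_l_lane0 (a point): centre of the floor of lane 0 of the long tray; x along the lane, z up
- tray_l_lane1 (a point): centre of the floor of lane 1 of the long tray; x along the lane, z up
- handpiece_stand: fixed holder with an upright blue carving handpiece, 44 mm across the foot, 32 mm across above it, 108 mm tall, on the mat; origin at the centre of its underside
- mat: fixed grey bench mat, 360 (x) by 380 (y) by 3 mm thick, under the trays and the stand; origin at the centre of its underside
- wax_tin: round tin, 68 mm across, 38 mm high, loose on the bench; origin at the centre of its underside
- sanding_block: cork sanding block with a red sole, 85 (x) by 45 by 29 mm, loose on the bench; origin at the centre of its underside
- varnish_jar: jar with a black lid, 58 mm across, 82 mm high, loose on the bench; origin at the centre of its underside
- honing_stone: grey honing stone on a dark wooden base, 82 (x) by 34 by 20 mm, loose on the bench; origin at the centre of its underside
- mallet: round carver's mallet lying at the left side of the bench, 250 mm long (x), 72 mm thick; origin under its middle
- dust_brush: brush lying at the right side of the bench, beside the mat; origin under its middle
Mind the look-alikes: they are no part of the job. What is shaped like the tray_l but orange or purple is not meant.

How it is judged:
By the outcome, as a careful person would: the job done as asked, in the order asked, and still so for the second after the job is handed in, with the robot touching nothing.
It also fails if it takes over 72 s, if anything falls off the work surface, if the arm or the gripper's body presses on something with over 40 N, if the wrist force passes 120 N, or if a joint passes its speed limit or range.

ROBOT

A 6-joint arm with a two-finger parallel gripper is mounted at the origin on the work surface. World frame = base frame: x ahead of the robot, y to its left, z up, the work surface at z = 0. Lengths are in m, angles in rad, forces in N, time in s.
With the tool pointing down it reaches from about 0.3 to 0.75 m from the base axis. Payload 8.5 kg.
Tool frame: the origin (TCP) lies at the very end of the fingers, on their centre line; the grasp point (between the pads) lies 19 mm behind it; z points along the fingers, y is the line along which they close (so a half turn about z gives the same grasp; the last joint's range is limited). The gripper opens to 85 mm and grips with 20 to 120 N. Pads are 22 mm wide; open, the fingers measure 114 mm over their backs; the gripper's body (76 mm by 85 mm) begins 54 mm behind the grasp point. The pads swing forward as they close: fully open they stand 13 mm farther back than shut.
Start: joints at [-1.407, 0.381, 1.297, -0, 1.464, -0.215], TCP at [0.203, -0.511, 0.231] pointing down, gripper open.
Joint ranges: [-3.11, 3.11], [-0.89, 2.33], [0.22, 2.48], [-1.42, 4.56], [0.17, 2.85], [-2.88, 2.88]. Speed limits (rad/s): [2.39, 2.39, 3.14, 3.14, 3.14, 3.14].

INTERFACE

Orientations are given as a 3x3 rotation matrix whose columns are the frame's x, y, z axes.
In Python, from workcell import robot, cams gives the robot as it stands.
- The arm moves only by the tool send_rows, never from a script. Its argument "rows" is a list that holds one entry, the list of rows, each a list of 5 numbers: the opening in per cent of the stroke, from 0 (shut) to 100 (fully open), then the shift along the world's x, y, z in cm, then the turn about the world's z in rad. In form: [[[grip, tx, ty, tz, roll], ...]]. A call has 1 to 5 rows; each row is the pose to reach, as a shift and turn from the pose commanded when the call began; what a row does not reach only later rows make up. A row lasts 1/12 s, in which the tool goes at most 41.7 mm and 7.16 degrees, less where a joint would pass 70% of its speed; a pose out of reach is approached as far as the arm can. A call with a gripper value outside its range is refused whole. The fingers move at their own pace and stop on an object; "newtons" is the grip in N (left out, the last holds). Time passes only in rows, so rows that repeat a pose let the fingers close. It gives the time, the measured TCP pose, the force and the opening at its end, in the units of the state.
- robot.get_obs(): the state, without advancing time (a new reading comes with each control period).
- cams.snapshot(name): name is "scene" or "side" or "wrist"; returns the picture (384x512x3 uint8, blue, green, red); there is no depth.
- cams.camera_model(name): a dict with "vertical_fov" (degrees; the focal length in pixels is half the picture's height over the tangent of half this angle, whatever the lens; pixels are square), "cx", "cy" (the principal point, pixels), "extrinsics" (4x4, takes a point from world to camera coordinates). Camera axes: x right, y down, z forward; pixel columns grow to the right and rows downward; lengths in m; the calibration is good to about 2 mm. A picture is of the moment at which its call begins: read the wrist's pose just before it. camera_model takes no time and is no camera call; for the wrist camera it gives the pose at the moment of the call.
- robot.job_done(): hands the job in, once; it reports no verdict.
Trained networks look in the newest picture that a camera, given by its name, has taken for a name from the list of things; names that differ only in an ending like _2 or _b are one class to them, and where a whole thing is asked for, a point or a joint stands for the part that bears it (a point fixed in the world has none). Each returns a list of dicts, best first, with "confidence" (0 to 1); they miss things now and then, are a little off and sometimes report something else, mostly with a low value. They report only what shows in the picture. A call takes as long as a camera call. They do not tell look-alikes from the thing itself.
- cams.look_for(thing, camera): "rect" ([left, top, right, bottom] in pixels, round what is visible of it).
- cams.mark_of(thing, camera): "uv" ([column, row] in pixels: a listed point, or the origin of a listed thing).
The state is a dict: "time": time; "qpos": joint angles; "dq": joint speeds; "effort": joint torques, N m; "tcp_pos": TCP position; "orientation": TCP orientation; "ft_force": force on the tool from outside, world axes, zero at the start; "wrist_torque": the same for the moment, N m; "gripper_width": finger opening in m.
Only numpy, scipy, OpenCV 4.12 (cv2) and the standard library are available. Lean on these libraries where they do the work, as an engineer would, in place of code of your own. Each camera call takes 0.05 s, during which the arm holds its last target. There are 200 camera calls.

## Working session

There is one attempt and no reset: what is moved stays moved. The work goes in short steps, Python scripts to look and compute and a tool call to move; the robot and the scene stay as the last step left them, time stands still between calls to the robot, and variables do not carry over. Pictures are saved under pics/ and viewed, on a budget of 10 in all, crops included, one or two more only if the job needs it, and the job is handed in when it is done.

Besides the shell and the picture viewer there is one more tool, called after "Emit:" as name(argument=value, ...) on one line, values as JSON. send_rows: Moves the arm, as the interface text tells. Its arguments: {"type":"object","properties":{"rows":{"type":"array","items":{"type":"array","items":{"type":"array","items":{"type":"number"}}}},"newtons":{"type":"number"}},"required":["rows"]}

```bash
mkdir -p pics; ls
cat > h.py <<'E'
import numpy as np, cv2
from workcell import robot, cams
def ray(name,uv,z,m=None):
    m=m or cams.camera_model(name); f=192/np.tan(np.radians(m["vertical_fov"])/2)
    E=np.array(m["extrinsics"]); R=E[:3,:3]; c=-R.T@E[:3,3]
    d=R.T@np.array([(uv[0]-m["cx"])/f,(uv[1]-m["cy"])/f,1]); s=(z-c[2])/d[2]
    return (c+s*d)
def proj(name,p,m=None):
    m=m or cams.camera_model(name); f=192/np.tan(np.radians(m["vertical_fov"])/2)
    E=np.array(m["extrinsics"]); q=E[:3,:3]@np.array(p)+E[:3,3]
    return np.array([m["cx"]+f*q[0]/q[2],m["cy"]+f*q[1]/q[2]])
E
python3 - <<'E'
from h import *
o=robot.get_obs();print(o["time"],o["tcp_pos"],o["orientation"])
a=cams.snapshot("scene");b=cams.snapshot("side")
cv2.imwrite("pics/a.png",cv2.resize(a,(800,600),interpolation=cv2.INTER_CUBIC));cv2.imwrite("pics/b.png",b)
for n in ["scene","side"]:
    m=cams.camera_model(n);print(n,m["vertical_fov"],m["cx"],m["cy"],np.round(-np.array(m["extrinsics"])[:3,:3].T@np.array(m["extrinsics"])[:3,3],3))
for t in ["handle_s1","handle_m1","handle_l1","tray_s_lane0","tray_s_lane1","tray_m_lane0","tray_m_lane1","tray_l_lane0","tray_l_lane1","handpiece_stand"]:
    for d in cams.mark_of(t,"scene")[:8]:
        z=.014 if 'handle_' in t else .007
        print(t,round(d["confidence"],2),np.round(d["uv"]),np.round(ray("scene",d["uv"],z),3))
E
```

```text
pics
0.0 [ 0.20333469 -0.51070419  0.23068199] [[ 9.29118745e-01  3.69781427e-01 -2.32640613e-04]
 [ 3.69781335e-01 -9.29117551e-01  1.53005145e-03]
 [ 3.49634130e-04 -1.50762564e-03 -9.99998802e-01]]
scene 43.47329765453637 254.04867476233906 181.6529149280284 [ 1.051 -0.571  1.312]
side 47.903227300728275 251.67630461300743 193.0532612279297 [0.177 0.802 1.016]
handle_s1 0.62 [141. 322.] [ 0.56  -0.528  0.014]
handle_s1 0.52 [324. 136.] [0.438 0.309 0.014]
handle_s1 0.49 [188. 226.] [ 0.41  -0.253  0.014]
handle_s1 0.21 [242. 204.] [ 0.459 -0.08   0.014]
handle_m1 0.7 [337. 210.] [0.669 0.127 0.014]
handle_m1 0.6 [298. 194.] [0.548 0.077 0.014]
handle_m1 0.56 [301. 159.] [0.457 0.181 0.014]
handle_l1 0.59 [211. 283.] [ 0.599 -0.316  0.014]
handle_l1 0.49 [357. 156.] [0.57  0.331 0.014]
tray_s_lane0 0.97 [200. 223.] [ 0.424 -0.22   0.007]
tray_s_lane0 0.57 [188. 230.] [ 0.418 -0.262  0.007]
tray_s_lane0 0.29 [263. 247.] [ 0.609 -0.128  0.007]
tray_s_lane1 0.97 [200. 223.] [ 0.424 -0.22   0.007]
tray_s_lane1 0.57 [188. 230.] [ 0.418 -0.262  0.007]
tray_s_lane1 0.29 [263. 247.] [ 0.60
[... 219 characters left out ...]
   0.007]
tray_l_lane0 0.97 [193. 288.] [ 0.572 -0.363  0.007]
tray_l_lane0 0.97 [ 71. 272.] [ 0.305 -0.595  0.007]
tray_l_lane0 0.91 [ 89. 266.] [ 0.324 -0.548  0.007]
tray_l_lane0 0.77 [129. 189.] [ 0.176 -0.315  0.007]
tray_l_lane0 0.61 [211. 278.] [ 0.583 -0.304  0.007]
tray_l_lane0 0.58 [113. 195.] [ 0.163 -0.365  0.007]
tray_l_lane1 0.97 [193. 288.] [ 0.572 -0.363  0.007]
tray_l_lane1 0.97 [ 71. 272.] [ 0.305 -0.595  0.007]
tray_l_lane1 0.91 [ 89. 266.] [ 0.324 -0.548  0.007]
tray_l_lane1 0.77 [129. 189.] [ 0.176 -0.315  0.007]
tray_l_lane1 0.61 [211. 278.] [ 0.583 -0.304  0.007]
tray_l_lane1 0.58 [113. 195.] [ 0.163 -0.365  0.007]
handpiece_stand 0.6 [243. 205.] [ 0.462 -0.078  0.007]
```

View pics/a.png

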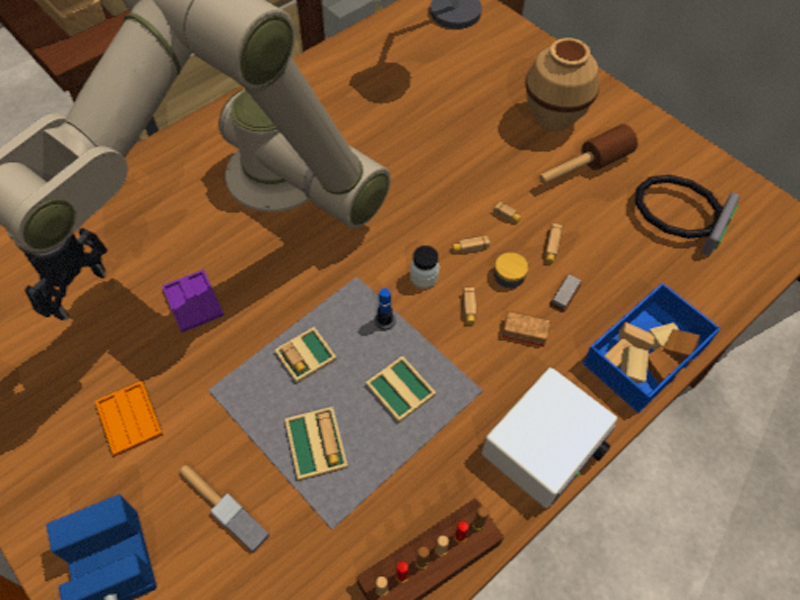

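View pics/b.png

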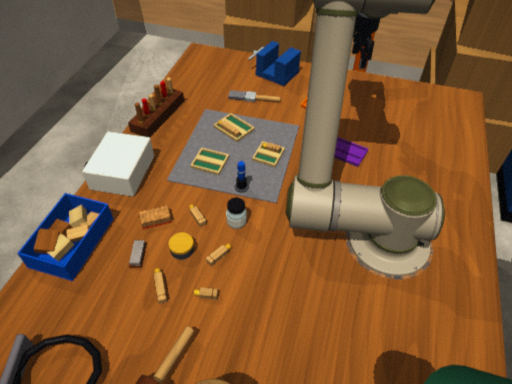

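The four loose handles, in scene px (800-wide view), are short (507,212), medium (471,244) and (470,304), and long (553,243). The trays on the mat are S with its free lane at about (318,346), M empty at (400,388), and L with its free lane at about (302,443). The orange (128,418) and purple (192,300) trays are decoys off the mat. Next I fly over the mat for one wrist look.

Emit:
send_rows(rows=[[[100,9,10,4,0],[100,9,10,4,0],[100,9,10,4,0],[100,9,10,4,0],[100,9,10,4,0]]])

```text
time: 1.02
tcp_pos: [0.2954, -0.409, 0.273]
orientation: [[0.928, 0.373, 0.002], [0.373, -0.928, -0.002], [0.001, 0.003, -1.0]]
ft_force: [-0.2, -0.3, 0.5]
gripper_width: 0.0852
```

Emit:
send_rows(rows=[[[100,9,10,4,0],[100,9,10,4,0],[100,9,10,4,0],[100,9,10,4,0],[100,9,10,4,0]]])

```text
time: 1.43
tcp_pos: [0.3848, -0.3098, 0.3122]
orientation: [[0.928, 0.373, 0.001], [0.373, -0.928, -0.001], [0.001, 0.002, -1.0]]
ft_force: [-0.2, -0.7, 0.2]
gripper_width: 0.0853
```

Emit:
send_rows(rows=[[[100,9,10,4,0],[100,9,10,4,0],[100,9,10,4,0],[100,9,10,4,0],[100,9,10,4,0]]])

```text
time: 1.85
tcp_pos: [0.4747, -0.2105, 0.3515]
orientation: [[0.928, 0.372, 0.001], [0.372, -0.928, -0.0], [0.001, 0.001, -1.0]]
ft_force: [0.5, -0.4, 0.0]
gripper_width: 0.0858
```

Run:
```python
from h import *
import json
o=robot.get_obs();m=cams.camera_model("wrist");a=cams.snapshot("wrist")
cv2.imwrite("pics/mat.png",a);np.save("mat.npy",np.array(m["extrinsics"]))
E=np.array(m["extrinsics"]);print(o["time"],o["tcp_pos"],m["vertical_fov"],m["cx"],m["cy"],-E[:3,:3].T@E[:3,3],E[2,:3])
for t in ["tray_s_lane0","tray_m_lane0","tray_l_lane0","handpiece_stand","handle_s0","handle_l0"]:
    for d in cams.mark_of(t,"wrist")[:5]:
        print(t,round(d["confidence"],2),np.round(d["uv"]),np.round(ray("wrist",d["uv"],.018 if 'handle' in t else .007,m),3))
```

```text
1.85 [ 0.47468635 -0.21050732  0.35147495] 68.33799363016854 251.95953135886913 190.16129805804462 [ 0.55385962 -0.17989487  0.49314437] [-0.30316344 -0.12322039 -0.94493845]
tray_s_lane0 0.73 [263. 180.] [ 0.424 -0.254  0.007]
tray_s_lane0 0.68 [242. 168.] [ 0.429 -0.211  0.007]
tray_s_lane0 0.23 [348. 114.] [ 0.581 -0.341  0.007]
tray_m_lane0 0.97 [228.  48.] [ 0.601 -0.122  0.007]
tray_l_lane0 0.91 [376. 278.] [ 0.316 -0.547  0.007]
tray_l_lane0 0.76 [262. 308.] [ 0.159 -0.363  0.007]
tray_l_lane0 0.75 [332. 104.] [ 0.586 -0.309  0.007]
tray_l_lane0 0.71 [242. 289.] [ 0.19  -0.305  0.007]
tray_l_lane0 0.68 [174. 117.] [ 0.47  -0.074  0.007]
handpiece_stand 0.85 [172. 117.] [ 0.468 -0.071  0.007]
handpiece_stand 0.23 [227.  47.] [ 0.6   -0.12   0.007]
handle_s0 0.58 [267. 182.] [ 0.425 -0.262  0.018]
handle_l0 0.78 [338. 100.] [ 0.594 -0.313  0.018]
```

View pics/mat.png

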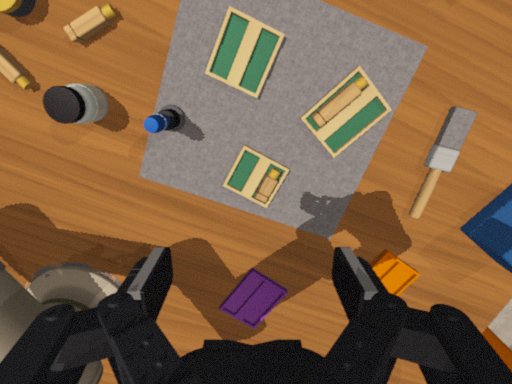

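The mat view confirms the layout, in wrist px: S tray (256,176) with its left lane free, M tray (245,52) with both lanes free, and L tray (346,112) with its lower lane free. The stand is at (165,120). Next I look at the handles.

Emit:
send_rows(rows=[[[100,2,14,0,0],[100,2,14,0,0],[100,2,14,0,0],[100,2,14,0,0],[100,2,14,0,0]]])

```text
time: 2.62
tcp_pos: [0.4932, -0.0685, 0.3516]
orientation: [[0.928, 0.373, 0.001], [0.373, -0.928, 0.0], [0.001, -0.0, -1.0]]
ft_force: [-0.2, -0.0, 0.7]
gripper_width: 0.0858
```

Emit:
send_rows(rows=[[[100,2,14,0,0],[100,2,14,0,0],[100,2,14,0,0],[100,2,14,0,0],[100,2,14,0,0]]])

```text
time: 3.03
tcp_pos: [0.5136, 0.0707, 0.351]
orientation: [[0.928, 0.372, -0.0], [0.372, -0.928, 0.0], [-0.0, -0.0, -1.0]]
ft_force: [-0.5, 0.3, 0.5]
gripper_width: 0.0852
```

Emit:
send_rows(rows=[[[100,2,14,0,0],[100,2,14,0,0],[100,2,14,0,0],[100,2,14,0,0],[100,2,14,0,0]]])

```text
time: 3.45
tcp_pos: [0.534, 0.2102, 0.3504]
orientation: [[0.928, 0.372, -0.001], [0.372, -0.928, 0.0], [-0.001, -0.0, -1.0]]
ft_force: [0.1, -0.3, -0.3]
gripper_width: 0.0855
```

```bash
cat >> h.py <<'E'
def rect(img,m,z,x0,y0,x1,y1,s=2000):
    """top-down view at height z; col=(x-x0)*s,row=(y-y0)*s"""
    W=np.array([[x0,y0],[x1,y0],[x1,y1],[x0,y1]])
    src=np.float32([proj("",[*p,z],m) for p in W]); dst=np.float32((W-[x0,y0])*s)
    return cv2.warpPerspective(img,cv2.getPerspectiveTransform(src,dst),(int((x1-x0)*s),int((y1-y0)*s)))
def boxes(mask,x0,y0,amin,amax,s=2000):
    mask=cv2.morphologyEx(mask,cv2.MORPH_OPEN,np.ones((7,7)));mask=cv2.morphologyEx(mask,cv2.MORPH_CLOSE,np.ones((15,15)))
    for c in cv2.findContours(mask,cv2.RETR_EXTERNAL,cv2.CHAIN_APPROX_NONE)[0]:
        (u,v),(w,h),a=cv2.minAreaRect(c); w,h=w/s,h/s
        if amin<w*h<amax:
            if h>w: w,h,a=h,w,a+90
            print("xy",np.round([x0+u/s,y0+v/s],4),"L,W mm",round(w*1e3),round(h*1e3),"yaw",round((a+90)%180-90,1))
E
python3 - <<'E'
from h import *
m2=cams.camera_model("wrist");o=robot.get_obs();a=cams.snapshot("wrist")
cv2.imwrite("pics/hand.png",a);np.save("hand.npy",np.array(m2["extrinsics"]));print(o["tcp_pos"],o["time"])
m=dict(m2,extrinsics=np.load("mat.npy"))
r=rect(cv2.imread("pics/mat.png"),m,.015,.36,-.42,.7,-.06)
hsv=cv2.cvtColor(r,cv2.COLOR_BGR2HSV);print("trays");boxes(((hsv[...,1]>70)*255).astype(np.uint8),.36,-.42,.004,.015)
r7=rect(cv2.imread("pics/mat.png"),m,.007,.36,-.42,.7,-.06);h7=cv2.cvtColor(r7,cv2.COLOR_BGR2HSV)
print("green");boxes(cv2.inRange(h7,(55,90,40),(95,255,255)),.36,-.42,.001,.004)
r=rect(a,m2,.022,.36,0,.72,.4);hs=cv2.cvtColor(r,cv2.COLOR_BGR2HSV)
print("handles");mk=cv2.inRange(hs,(8,40,150),(30,140,255));boxes(mk,.36,0,.0006,.004)
for c in [(.438,.309),(.457,.181),(.548,.077),(.57,.331),(.65,.1)]:
    print(c,hs[int(c[1]*2000),int((c[0]-.36)*2000)])
for t in ["handle_s1","handle_m1","handle_l1"]:
    for d in cams.mark_of(t,"wrist")[:5]:
        print(t,round(d["confidence"],2),np.round(d["uv"]),np.round(ray("wrist",d["uv"],.011,m2),3))
E
```

```text
[0.53404554 0.21021877 0.35044353] 3.45
trays
xy [ 0.6008 -0.1481] L,W mm 101 91 yaw -2.4
xy [ 0.4253 -0.2389] L,W mm 92 84 yaw 83.5
green
xy [ 0.6025 -0.1222] L,W mm 86 26 yaw -2.3
xy [ 0.6004 -0.1727] L,W mm 87 26 yaw -2.3
xy [ 0.4262 -0.2145] L,W mm 67 25 yaw -6.5
xy [ 0.5697 -0.3597] L,W mm 104 24 yaw -25.6
handles
xy [0.4334 0.311 ] L,W mm 45 21 yaw 11.1
xy [0.5583 0.3319] L,W mm 81 21 yaw -57.1
xy [0.6626 0.2541] L,W mm 72 27 yaw -73.6
xy [0.4522 0.1964] L,W mm 64 22 yaw 61.9
xy [0.6583 0.1241] L,W mm 63 24 yaw 28.5
xy [0.5512 0.0856] L,W mm 64 23 yaw -41.2
(0.438, 0.309) [ 18 121 200]
(0.457, 0.181) [ 17 132 131]
(0.548, 0.077) [ 17 120 197]
(0.57, 0.331) [ 17 126 184]
(0.65, 0.1) [ 15 143 176]
handle_s1 0.92 [449. 283.] [ 0.421 -0.268  0.011]
handle_s1 0.57 [178. 177.] [0.433 0.31  0.011]
handle_m1 0.95 [243. 194.] [0.445 0.19  0.011]
handle_m1 0.83 [327. 158.] [0.562 0.079 0.011]
handle_m1 0.6 [439. 179.] [ 0.602 -0.122  0.011]
handle_l1 0.64 [194. 104.] [0.561 0.32  0.011]
```

View pics/hand.png

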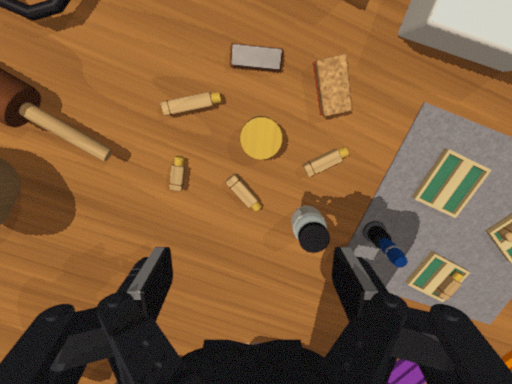

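The four handles in wrist px are s1 (177,175), mA (243,193), mB (327,161) and l1 (191,103). The mallet grip (75,137), stone and sanding block are other items. I'll check them once in enlarged, rectified tiles with fitted outlines.

```bash
cat > fit.py <<'E'
from h import *
def outl(t,x0,y0,s,p,L,W,yaw,z=0):
    a=np.radians(yaw);R=np.array([[np.cos(a),-np.sin(a)],[np.sin(a),np.cos(a)]])
    q=(np.array([[-L,-W],[L,-W],[L,W],[-L,W]])/2)@R.T+np.array(p)-[x0,y0]
    cv2.polylines(t,[np.int32(np.round(q*s))],True,(255,0,255),1)
E
python3 - <<'E'
from fit import *
mw=cams.camera_model("wrist")
mh=dict(mw,extrinsics=np.load("hand.npy"));mm=dict(mw,extrinsics=np.load("mat.npy"))
H=cv2.imread("pics/hand.png");M=cv2.imread("pics/mat.png")
s=1800
items=[(H,mh,(.4395,.312),60,22,11,.022),(H,mh,(.449,.190),78,22,62,.022),(H,mh,(.5565,.081),78,22,-41.2,.022),
(H,mh,(.562,.3256),96,22,-57,.022),(M,mm,(.5703,-.3585),108,30,-25.6,.015),(M,mm,(.4275,-.2141),72,30,-6.5,.015)]
T=[]
for im,m,p,L,W,y,z in items:
    x0,y0=p[0]-.07,p[1]-.07
    t=rect(im,m,z,x0,y0,x0+.14,y0+.14,s);outl(t,x0,y0,s,p,L/1e3,W/1e3,y);T.append(t)
cv2.imwrite("pics/t.png",np.vstack([np.hstack(T[:3]),np.hstack(T[3:])]))
E
```

```text
(no output)
```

View pics/t.png

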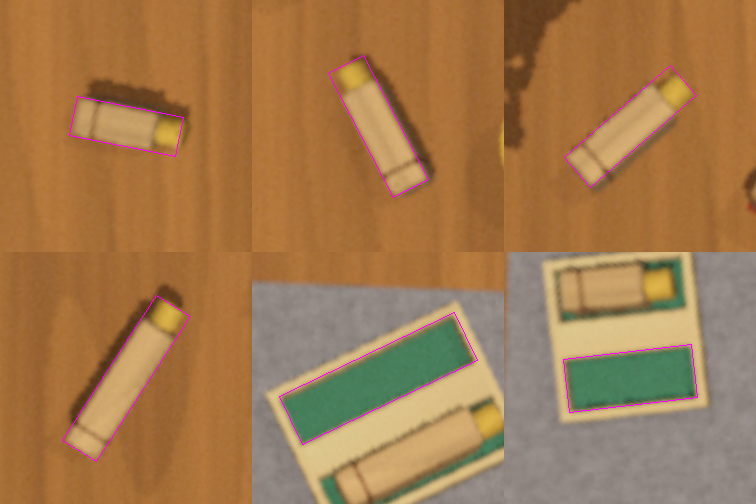

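The outlines fit all four handles (60/78/78/96 mm) and the free lanes to within 1–2 mm. First I fetch s1 at (.4395,.312), yaw 11°.

Emit:
send_rows(rows=[[[50,-5,5,-12,-0.1],[50,-5,5,-12,-0.1],[50,-5,5,-12,-0.1],[50,-5,5,-12,-0.1],[50,-5,5,-12,-0.1]]], newtons=40)

```text
time: 4.07
tcp_pos: [0.4814, 0.2581, 0.2286]
orientation: [[0.961, 0.275, -0.006], [0.275, -0.961, -0.002], [-0.006, -0.0, -1.0]]
ft_force: [1.0, 0.3, 0.7]
gripper_width: 0.0429
```

Emit:
send_rows(rows=[[[50,-4.5,5.2,-13,-0.09],[50,-4.5,5.2,-13,-0.09],[50,-4.5,5.2,-13,-0.09],[50,-4.5,5.2,-13,-0.09],[50,-4.5,5.2,-13,-0.09]]])

```text
time: 4.48
tcp_pos: [0.4372, 0.3103, 0.099]
orientation: [[0.982, 0.188, -0.005], [0.188, -0.982, -0.002], [-0.005, 0.001, -1.0]]
ft_force: [-0.2, -0.3, -0.2]
gripper_width: 0.0426
```

Emit:
send_rows(rows=[[[50,0,0,0,0],[50,0,0,0,0]]])

```text
time: 4.65
tcp_pos: [0.4408, 0.3105, 0.1037]
orientation: [[0.982, 0.186, 0.004], [0.186, -0.982, 0.001], [0.004, -0.001, -1.0]]
ft_force: [-0.0, 0.1, 0.2]
gripper_width: 0.0428
```

```bash
cat > look.py <<'E'
import sys
from fit import *
# args: out x y L W yaw z : outline predicted box on the wrist view, rectified 140 mm tile
out,x,y,L,W,yaw,z=sys.argv[1],*map(float,sys.argv[2:8])
o=robot.get_obs();m=cams.camera_model("wrist");a=cams.snapshot("wrist")
s=1800;t=rect(a,m,z,x-.07,y-.07,x+.07,y+.07,s);outl(t,x-.07,y-.07,s,(x,y),L/1e3,W/1e3,yaw)
cv2.imwrite(out,np.hstack([cv2.resize(t,(384,384)),a[:, :400]]))
R=o["orientation"];print(o["time"],np.round(o["tcp_pos"],4),"yaw",np.degrees(np.arctan2(R[1][0],R[0][0])).round(1),np.round(o["qpos"],2))
E
python3 look.py pics/s1.png .4395 .312 60 22 11 .022
```

```text
4.65 [0.4408 0.3105 0.1037] yaw 10.7 [ 0.39  0.49  1.52 -0.    1.12  1.78]
```

View pics/s1.png

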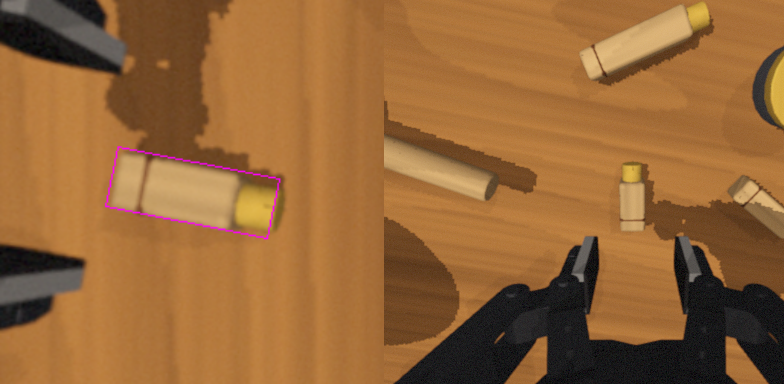

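The outline lies on s1. Down and grip.

Emit:
send_rows(rows=[[[50,0.1,0.1,-4,0],[50,0.1,0.1,-7,0],[50,0.1,0.1,-9.1,0],[50,0.1,0.1,-9.1,0],[10,0.1,0.1,-9.1,0]]])

```text
time: 5.12
tcp_pos: [0.4406, 0.3117, 0.0114]
orientation: [[0.982, 0.187, 0.001], [0.187, -0.982, 0.0], [0.001, -0.0, -1.0]]
ft_force: [0.8, -0.3, 0.8]
gripper_width: 0.0321
```

Emit:
send_rows(rows=[[[10,0,0,0,0],[10,0,0,0,0],[10,0,0,0,0],[10,0,0,0,0]]], newtons=40)

```text
time: 5.45
tcp_pos: [0.4409, 0.3123, 0.0125]
orientation: [[0.982, 0.188, 0.005], [0.188, -0.982, 0.001], [0.005, -0.001, -1.0]]
ft_force: [1.0, -0.8, 7.9]
gripper_width: 0.0209
```

Emit:
send_rows(rows=[[[10,0,0,4,0],[10,0,0,8,0],[10,0,0,12,0],[10,0,0,16,0],[10,0,0,16,0]]])

```text
time: 5.87
tcp_pos: [0.442, 0.3133, 0.1791]
orientation: [[0.982, 0.188, 0.014], [0.188, -0.982, 0.006], [0.015, -0.003, -1.0]]
ft_force: [-0.0, 0.8, 0.0]
gripper_width: 0.0208
```

Emit:
send_rows(rows=[[[10,-0.4,-3.5,0,-0.02],[10,-0.4,-7,0,-0.04],[10,-0.4,-10.5,0,-0.06],[10,-0.4,-14,0,-0.08],[10,-0.4,-17.5,0,-0.1]]])

```text
time: 6.28
tcp_pos: [0.4351, 0.1356, 0.1711]
orientation: [[0.996, 0.088, 0.002], [0.088, -0.996, 0.0], [0.002, 0.0, -1.0]]
ft_force: [1.0, 0.2, 0.0]
gripper_width: 0.0205
```

Emit:
send_rows(rows=[[[10,-0.4,-3.5,0,-0.02],[10,-0.4,-7,0,-0.04],[10,-0.4,-10.5,0,-0.06],[10,-0.4,-14,0,-0.08],[10,-0.4,-17.5,0,-0.1]]])

```text
time: 6.7
tcp_pos: [0.4311, -0.0397, 0.1712]
orientation: [[1.0, -0.012, 0.002], [-0.012, -1.0, -0.001], [0.002, 0.001, -1.0]]
ft_force: [1.3, 0.0, -0.7]
gripper_width: 0.0207
```

Emit:
send_rows(rows=[[[10,-0.4,-3.5,0,-0.02],[10,-0.4,-7,0,-0.04],[10,-0.4,-10.5,0,-0.06],[10,-0.4,-14,0,-0.08],[10,-0.4,-17.5,0,-0.1]]])

```text
time: 7.12
tcp_pos: [0.427, -0.2148, 0.1712]
orientation: [[0.994, -0.112, 0.001], [-0.112, -0.994, -0.001], [0.002, 0.001, -1.0]]
ft_force: [1.4, -0.9, -0.3]
gripper_width: 0.0208
```

Emit:
send_rows(rows=[[[10,0,0,-4,0],[10,0,0,-8,0],[10,0,0,-10,0],[10,0,0,-10,0],[10,0,0,-10,0]]])

```text
time: 7.53
tcp_pos: [0.4275, -0.2131, 0.0708]
orientation: [[0.994, -0.111, -0.0], [-0.111, -0.994, 0.0], [-0.0, -0.0, -1.0]]
ft_force: [-0.1, 0.9, -0.1]
gripper_width: 0.021
```

```bash
python3 look.py pics/s1b.png .4278 -.2141 72 30 -6.5 .015
```

```text
7.5333 [ 0.4275 -0.2131  0.0708] yaw -6.4 [-0.71  0.45  1.73  0.    0.96  0.97]
```

View pics/s1b.png

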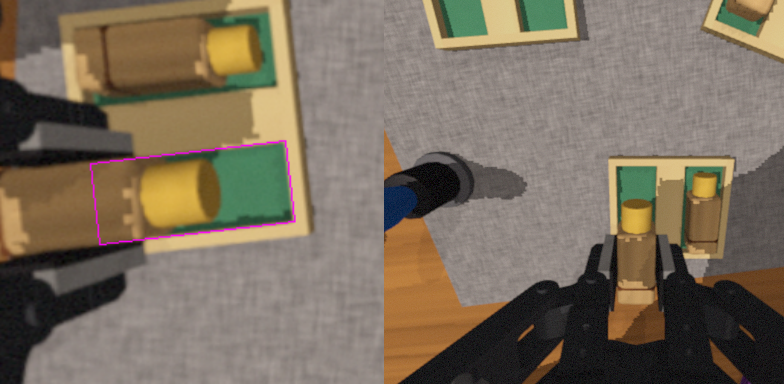

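The handle hangs level and lines up with the free lane. Lower and release.

Emit:
send_rows(rows=[[[10,0,-0.1,-2.5,0],[10,0,-0.1,-4.3,0],[10,0,-0.1,-5.1,0],[10,0,-0.1,-5.1,0],[10,0,-0.1,-5.1,0]]])

```text
time: 8.0
tcp_pos: [0.4281, -0.2144, 0.0207]
orientation: [[0.994, -0.111, 0.002], [-0.111, -0.994, -0.002], [0.002, 0.001, -1.0]]
ft_force: [-0.9, 0.5, -0.4]
gripper_width: 0.0209
```

Emit:
send_rows(rows=[[[38,0,0,0,0],[38,0,0,0,0],[38,0,0,0,0]]])

```text
time: 8.25
tcp_pos: [0.4277, -0.2142, 0.0201]
orientation: [[0.994, -0.111, 0.001], [-0.111, -0.994, -0.001], [0.001, 0.001, -1.0]]
ft_force: [0.6, 0.3, -0.8]
gripper_width: 0.0323
```

Emit:
send_rows(rows=[[[38,0,0,3,0],[38,0,0,7,0],[38,0,0,11,0],[50,0,0,15,0],[50,0,0,15,0]]])

```text
time: 8.67
tcp_pos: [0.4296, -0.2157, 0.1767]
orientation: [[0.994, -0.111, 0.01], [-0.111, -0.994, -0.009], [0.011, 0.008, -1.0]]
ft_force: [0.7, -1.0, 0.8]
gripper_width: 0.043
```

Emit:
send_rows(rows=[[[50,1.3,2.9,0,-0.06],[50,2.6,5.9,0,-0.12],[50,3.9,8.8,0,-0.18],[50,5.2,11.8,0,-0.24],[50,6.5,14.7,0,-0.3]]])

```text
time: 9.08
tcp_pos: [0.4927, -0.0654, 0.1697]
orientation: [[0.915, -0.403, 0.001], [-0.403, -0.915, -0.0], [0.001, -0.0, -1.0]]
ft_force: [-0.5, -1.1, 0.6]
gripper_width: 0.0427
```

Emit:
send_rows(rows=[[[50,1.3,2.9,0,-0.06],[50,2.6,5.9,0,-0.12],[50,3.9,8.8,0,-0.18],[50,5.2,11.8,0,-0.24],[50,6.4,14.8,0,-0.307]]])

```text
time: 9.5
tcp_pos: [0.5568, 0.0827, 0.1696]
orientation: [[0.751, -0.66, 0.0], [-0.66, -0.751, -0.0], [0.0, -0.0, -1.0]]
ft_force: [-0.3, -0.9, 0.6]
gripper_width: 0.0428
```

Emit:
send_rows(rows=[[[50,0,0,-4,0],[50,0,0,-8,0],[50,0,0,-11,0],[50,0,0,-11,0],[50,0,0,-11,0]]])

```text
time: 9.92
tcp_pos: [0.5562, 0.081, 0.0593]
orientation: [[0.753, -0.658, -0.002], [-0.658, -0.753, 0.0], [-0.002, 0.001, -1.0]]
ft_force: [0.7, -0.2, 0.6]
gripper_width: 0.0425
```

```bash
python3 look.py pics/mb.png .5565 .081 78 22 -41.2 .022
```

```text
9.9167 [0.5562 0.081  0.0593] yaw -41.2 [-0.07  0.58  1.5   0.    1.06  2.22]
```

View pics/mb.png

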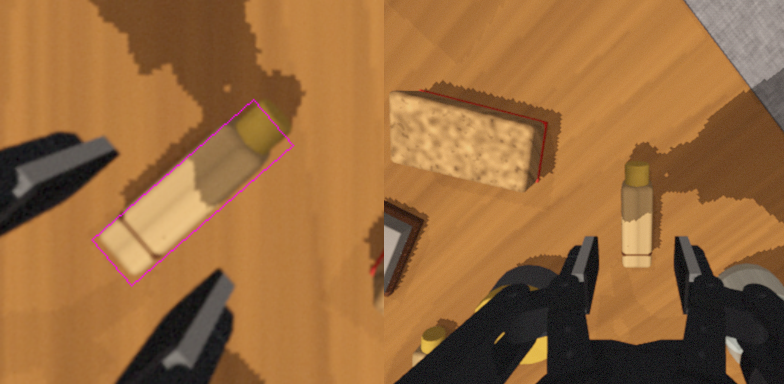

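The outline fits mB again, but the jar and tin show close to the gripper, so I check clearance before going down.

Run:
```python
from h import *
mw=cams.camera_model("wrist");m=dict(mw,extrinsics=np.load("hand.npy"))
p=np.array([.5565,.081]);a=np.radians(-41.2);R=np.array([[np.cos(a),np.sin(a)],[-np.sin(a),np.cos(a)]])
for n,uv,z in [("jar lid",(314,236),.082),("jar base guess",(307,217),.02),("tin top",(261,138),.038)]:
    q=ray("",uv,z,m);print(n,np.round(q,3),"in tool xy mm",np.round(R@(q[:2]-p)*1e3))
for t in ["varnish_jar","wax_tin"]:
    for d in cams.mark_of(t,"scene")[:1]: q=ray("scene",d["uv"],0);print(t,np.round(q,3),d["confidence"],np.round(R@(q[:2]-p)*1e3))
```

```text
jar lid [0.445 0.064 0.082] in tool xy mm [-73. -86.]
jar base guess [0.45  0.067 0.02 ] in tool xy mm [-71. -81.]
tin top [0.554 0.201 0.038] in tool xy mm [-81.  89.]
varnish_jar [0.559 0.337 0.   ] 0.75 [-166.  194.]
wax_tin [0.544 0.2   0.   ] 0.7 [-88.  81.]
```

Both clear by over 25 mm. Down, grip and lift.

Emit:
send_rows(rows=[[[50,0.1,0,-3,0],[50,0.1,0,-4.9,0],[50,0.1,0,-4.9,0],[10,0.1,0,-4.9,0],[10,0.1,0,-4.9,0]]])

```text
time: 10.48
tcp_pos: [0.5586, 0.0809, 0.0125]
orientation: [[0.753, -0.658, 0.003], [-0.658, -0.753, -0.0], [0.003, -0.002, -1.0]]
ft_force: [0.1, -0.2, 2.3]
gripper_width: 0.0204
```

Emit:
send_rows(rows=[[[10,0,0,0,0],[10,0,0,0,0],[10,0,0,0,0]]])

```text
time: 10.73
tcp_pos: [0.5586, 0.0809, 0.0125]
orientation: [[0.753, -0.658, 0.004], [-0.658, -0.753, -0.0], [0.003, -0.002, -1.0]]
ft_force: [-0.5, 0.2, 6.9]
gripper_width: 0.0205
```

Emit:
send_rows(rows=[[[10,0,0,3,0],[10,0,0,7,0],[10,0,0,11,0],[10,0,0,15,0],[10,0,0,15,0]]])

```text
time: 11.15
tcp_pos: [0.5604, 0.081, 0.1693]
orientation: [[0.753, -0.658, 0.015], [-0.658, -0.753, -0.001], [0.012, -0.009, -1.0]]
ft_force: [0.5, -1.4, 0.3]
gripper_width: 0.0207
```

Emit:
send_rows(rows=[[[10,0.4,-2.5,0,0.07],[10,0.8,-5,0,0.14],[10,1.3,-7.6,0,0.2],[10,1.7,-10.2,0,0.27],[10,2.1,-12.7,0,0.339]]])

```text
time: 11.57
tcp_pos: [0.5785, -0.0473, 0.1612]
orientation: [[0.93, -0.367, 0.001], [-0.367, -0.93, -0.0], [0.002, -0.0, -1.0]]
ft_force: [0.7, 0.8, -1.0]
gripper_width: 0.0208
```

Emit:
send_rows(rows=[[[10,0.4,-2.5,0,0.07],[10,0.8,-5,0,0.14],[10,1.3,-7.6,0,0.2],[10,1.7,-10.2,0,0.27],[10,2.1,-12.7,0,0.339]]])

```text
time: 11.98
tcp_pos: [0.5995, -0.1744, 0.1612]
orientation: [[0.999, -0.037, 0.001], [-0.037, -0.999, -0.001], [0.001, 0.001, -1.0]]
ft_force: [0.3, -0.1, -0.4]
gripper_width: 0.0211
```

Emit:
send_rows(rows=[[[10,0,0,-4,0],[10,0,0,-8,0],[10,0,0,-11,0],[10,0,0,-11,0],[10,0,0,-11,0]]])

```text
time: 12.4
tcp_pos: [0.5993, -0.1729, 0.0505]
orientation: [[0.999, -0.04, -0.001], [-0.04, -0.999, 0.001], [-0.001, -0.001, -1.0]]
ft_force: [0.4, 1.4, -0.0]
gripper_width: 0.0206
```

Emit:
send_rows(rows=[[[10,0.05,0,-1.8,0],[10,0.05,0,-3.1,0],[10,0.05,0,-3.1,0],[10,0.05,0,-3.1,0]]])

```text
time: 12.73
tcp_pos: [0.6009, -0.1733, 0.0217]
orientation: [[0.999, -0.04, 0.003], [-0.04, -0.999, -0.001], [0.003, 0.001, -1.0]]
ft_force: [0.4, -0.8, -0.6]
gripper_width: 0.0207
```

Emit:
send_rows(rows=[[[38,0,0,0,0],[38,0,0,0,0],[38,0,0,0,0]]])

```text
time: 12.98
tcp_pos: [0.6005, -0.1733, 0.0208]
orientation: [[0.999, -0.04, 0.002], [-0.04, -0.999, -0.001], [0.002, 0.001, -1.0]]
ft_force: [0.7, 0.1, -0.9]
gripper_width: 0.0324
```

Emit:
send_rows(rows=[[[38,0,0,3,0],[38,0,0,7,0],[38,0,0,11,0],[50,0,0,15,0],[50,0,0,15,0]]])

```text
time: 13.4
tcp_pos: [0.6026, -0.1742, 0.1787]
orientation: [[0.999, -0.04, 0.014], [-0.04, -0.999, -0.007], [0.014, 0.006, -1.0]]
ft_force: [1.0, -1.0, 0.2]
gripper_width: 0.0428
```

Emit:
send_rows(rows=[[[50,-1.5,3.6,0,0.11],[50,-3,7.2,0,0.22],[50,-4.5,10.8,0,0.33],[50,-6,14.4,0,0.44],[50,-7.5,18.1,0,0.56]]])

```text
time: 13.82
tcp_pos: [0.524, 0.0093, 0.1698]
orientation: [[0.865, 0.501, 0.001], [0.501, -0.865, -0.0], [0.001, 0.001, -1.0]]
ft_force: [1.0, 0.1, 0.5]
gripper_width: 0.0435
```

Emit:
send_rows(rows=[[[50,-1.5,3.6,0,0.11],[50,-3,7.2,0,0.22],[50,-4.5,10.8,0,0.33],[50,-6,14.4,0,0.44],[50,-7.5,18.1,0,0.56]]])

```text
time: 14.23
tcp_pos: [0.4489, 0.1905, 0.1699]
orientation: [[0.467, 0.884, 0.001], [0.884, -0.467, 0.0], [0.001, 0.001, -1.0]]
ft_force: [0.4, 0.7, 0.0]
gripper_width: 0.0425
```

Emit:
send_rows(rows=[[[50,0,0,-4,0],[50,0,0,-7,0],[50,0,0,-9,0],[50,0,0,-9,0],[50,0,0,-9,0]]])

```text
time: 14.65
tcp_pos: [0.4499, 0.189, 0.0796]
orientation: [[0.472, 0.882, -0.001], [0.882, -0.472, -0.0], [-0.0, -0.001, -1.0]]
ft_force: [-0.3, 0.3, 0.4]
gripper_width: 0.0427
```

```bash
python3 look.py pics/ma.png .449 .190 78 22 62 .022
```

```text
14.65 [0.4499 0.189  0.0796] yaw 61.9 [ 0.15  0.45  1.69 -0.    1.    0.65]
```

View pics/ma.png

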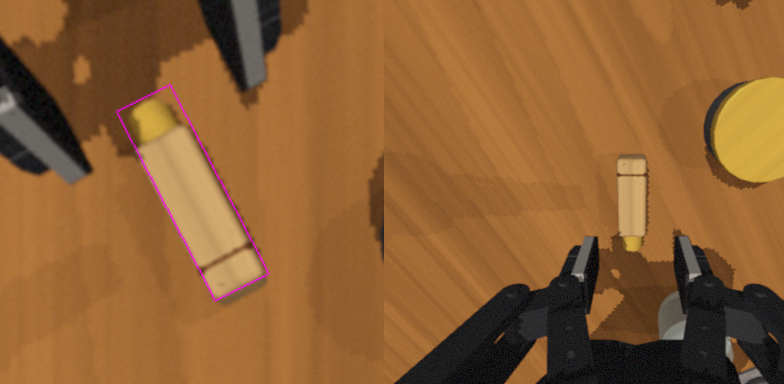

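mA is outlined well and the jar is clear by 40 mm. Grip, lift and carry to the other M lane at (.6018,-.1231).

Emit:
send_rows(rows=[[[50,-0.1,0.1,-4,0],[50,-0.1,0.1,-6.9,0],[50,-0.1,0.1,-6.9,0],[10,-0.1,0.1,-6.9,0],[10,-0.1,0.1,-6.9,0]]])

```text
time: 15.12
tcp_pos: [0.4503, 0.1901, 0.0125]
orientation: [[0.472, 0.882, 0.003], [0.882, -0.472, 0.001], [0.002, 0.003, -1.0]]
ft_force: [1.2, -0.8, 1.3]
gripper_width: 0.0205
```

Emit:
send_rows(rows=[[[10,0,0,0,0],[10,0,0,0,0],[10,0,0,0,0]]])

```text
time: 15.37
tcp_pos: [0.4503, 0.1902, 0.0125]
orientation: [[0.472, 0.882, 0.005], [0.882, -0.472, 0.001], [0.003, 0.004, -1.0]]
ft_force: [0.2, -0.5, 8.3]
gripper_width: 0.0209
```

Emit:
send_rows(rows=[[[10,0,0,3,0],[10,0,0,7,0],[10,0,0,11,0],[10,0,0,15,0],[10,0,0,15,0]]])

```text
time: 15.78
tcp_pos: [0.4518, 0.1906, 0.1686]
orientation: [[0.471, 0.882, 0.015], [0.882, -0.471, 0.002], [0.009, 0.012, -1.0]]
ft_force: [1.8, 0.6, 0.1]
gripper_width: 0.0207
```

Emit:
send_rows(rows=[[[10,1.5,-3.2,0,-0.11],[10,3,-6.3,0,-0.22],[10,4.6,-9.4,0,-0.33],[10,6.1,-12.5,0,-0.44],[10,7.6,-15.6,0,-0.56]]])

```text
time: 16.2
tcp_pos: [0.5254, 0.0324, 0.1615]
orientation: [[0.871, 0.492, 0.002], [0.492, -0.871, -0.0], [0.002, 0.001, -1.0]]
ft_force: [-0.0, 0.6, -0.4]
gripper_width: 0.0206
```

Emit:
send_rows(rows=[[[10,1.5,-3.2,0,-0.11],[10,3,-6.3,0,-0.22],[10,4.6,-9.4,0,-0.33],[10,6.1,-12.5,0,-0.44],[10,7.6,-15.6,0,-0.56]]])

```text
time: 16.62
tcp_pos: [0.6014, -0.1237, 0.1615]
orientation: [[0.999, -0.046, 0.002], [-0.046, -0.999, -0.001], [0.002, 0.001, -1.0]]
ft_force: [-0.6, 0.1, -0.2]
gripper_width: 0.0207
```

Emit:
send_rows(rows=[[[10,0,0,-4,0],[10,0,0,-8,0],[10,0,0,-10,0],[10,0,0,-10,0],[10,0,0,-10,0]]])

```text
time: 17.03
tcp_pos: [0.601, -0.122, 0.061]
orientation: [[0.999, -0.04, 0.0], [-0.04, -0.999, 0.0], [0.0, -0.0, -1.0]]
ft_force: [0.2, 0.3, 0.3]
gripper_width: 0.0206
```

Emit:
send_rows(rows=[[[10,0.05,-0.1,-2.5,0],[10,0.05,-0.1,-4.1,0],[10,0.05,-0.1,-4.1,0],[10,0.05,-0.1,-4.1,0]]])

```text
time: 17.37
tcp_pos: [0.6023, -0.1232, 0.0215]
orientation: [[0.999, -0.04, 0.003], [-0.04, -0.999, -0.001], [0.003, 0.001, -1.0]]
ft_force: [-0.2, -0.6, -0.2]
gripper_width: 0.0209
```

Emit:
send_rows(rows=[[[38,0,0,0,0],[38,0,0,0,0],[38,0,0,0,0]]])

```text
time: 17.62
tcp_pos: [0.6019, -0.1231, 0.0207]
orientation: [[0.999, -0.04, 0.002], [-0.04, -0.999, -0.001], [0.002, 0.001, -1.0]]
ft_force: [0.0, -0.3, -0.2]
gripper_width: 0.0324
```

Emit:
send_rows(rows=[[[38,0,0,3,0],[38,0,0,7,0],[38,0,0,11,0],[50,0,0,15,0],[50,0,0,15,0]]])

```text
time: 18.03
tcp_pos: [0.6041, -0.1239, 0.1785]
orientation: [[0.999, -0.04, 0.014], [-0.04, -0.999, -0.006], [0.014, 0.005, -1.0]]
ft_force: [0.8, -0.3, 0.6]
gripper_width: 0.0428
```

Emit:
send_rows(rows=[[[50,-0.2,2.2,0,0.11],[50,-0.4,4.5,0,0.22],[50,-0.6,6.7,0,0.33],[50,-0.8,9,0,0.44],[50,-1,11.2,0,0.547]]])

```text
time: 18.45
tcp_pos: [0.5912, -0.0099, 0.1698]
orientation: [[0.872, 0.49, 0.001], [0.49, -0.872, -0.0], [0.001, 0.0, -1.0]]
ft_force: [0.0, -0.3, -0.7]
gripper_width: 0.0426
```

Emit:
send_rows(rows=[[[50,-0.2,2.2,0,0.11],[50,-0.4,4.5,0,0.22],[50,-0.6,6.7,0,0.33],[50,-0.8,9,0,0.44],[50,-1,11.2,0,0.547]]])

```text
time: 18.87
tcp_pos: [0.5811, 0.1022, 0.1698]
orientation: [[0.489, 0.872, 0.001], [0.872, -0.489, 0.0], [0.0, 0.001, -1.0]]
ft_force: [-0.3, 0.1, 0.4]
gripper_width: 0.0424
```

Emit:
send_rows(rows=[[[50,-0.2,2.2,0,0.11],[50,-0.4,4.5,0,0.22],[50,-0.6,6.7,0,0.33],[50,-0.8,9,0,0.44],[50,-1,11.2,0,0.547]]])

```text
time: 19.28
tcp_pos: [0.5711, 0.2142, 0.1698]
orientation: [[-0.036, 0.999, 0.001], [0.999, 0.036, 0.0], [0.0, 0.001, -1.0]]
ft_force: [0.5, 0.2, 0.4]
gripper_width: 0.0426
```

Emit:
send_rows(rows=[[[50,-0.2,2.2,0,0.11],[50,-0.4,4.5,0,0.22],[50,-0.6,6.7,0,0.33],[50,-0.8,9,0,0.44],[50,-1,11.2,0,0.547]]])

```text
time: 19.7
tcp_pos: [0.5611, 0.3262, 0.1697]
orientation: [[-0.55, 0.835, 0.001], [0.835, 0.55, 0.0], [-0.0, 0.001, -1.0]]
ft_force: [-0.7, -0.9, -0.4]
gripper_width: 0.0426
```

Emit:
send_rows(rows=[[[50,0,0,-4,0],[50,0,0,-7,0],[50,0,0,-9,0],[50,0,0,-9,0],[50,0,0,-9,0]]])

```text
time: 20.12
tcp_pos: [0.5613, 0.325, 0.0794]
orientation: [[-0.546, 0.838, -0.001], [0.838, 0.546, -0.0], [0.0, -0.001, -1.0]]
ft_force: [0.4, 0.6, 0.5]
gripper_width: 0.0429
```

```bash
python3 look.py pics/l1.png .562 .3256 96 22 -57 .022
```

```text
20.1167 [0.5613 0.325  0.0794] yaw 123.1 [ 0.34  0.68  1.21  0.    1.25 -0.23]
```

View pics/l1.png

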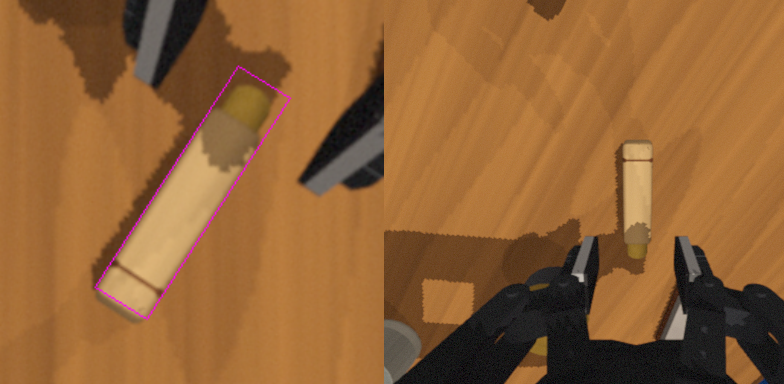

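l1 matches, sitting about 2–3 mm toward its plain end. Correct, grip, lift and carry to the free L lane at (.5703,-.3585), yaw 154.4°.

Emit:
send_rows(rows=[[[50,0,0.25,-4,0],[50,0,0.25,-6.9,0],[50,0,0.25,-6.9,0],[10,0,0.25,-6.9,0],[10,0,0.25,-6.9,0]]])

```text
time: 20.58
tcp_pos: [0.5629, 0.328, 0.0134]
orientation: [[-0.545, 0.838, 0.004], [0.838, 0.545, 0.002], [-0.001, 0.004, -1.0]]
ft_force: [0.4, 0.1, 0.4]
gripper_width: 0.0207
```

Emit:
send_rows(rows=[[[10,0,0,0,0],[10,0,0,0,0],[10,0,0,0,0]]])

```text
time: 20.83
tcp_pos: [0.5629, 0.328, 0.0133]
orientation: [[-0.545, 0.838, 0.005], [0.838, 0.545, 0.002], [-0.001, 0.005, -1.0]]
ft_force: [0.1, -0.4, 8.3]
gripper_width: 0.0208
```

Emit:
send_rows(rows=[[[10,0,0,3,0],[10,0,0,7,0],[10,0,0,11,0],[10,0,0,15,0],[10,0,0,15,0]]])

```text
time: 21.25
tcp_pos: [0.5642, 0.3287, 0.1707]
orientation: [[-0.546, 0.838, 0.016], [0.838, 0.546, 0.006], [-0.004, 0.016, -1.0]]
ft_force: [0.5, 0.1, 0.1]
gripper_width: 0.0208
```

Emit:
send_rows(rows=[[[10,0,-3.5,0,0.03],[10,0,-6.9,0,0.05],[10,0.1,-10.3,0,0.08],[10,0.1,-13.8,0,0.11],[10,0.2,-17.1,0,0.137]]])

```text
time: 21.67
tcp_pos: [0.5632, 0.1549, 0.1614]
orientation: [[-0.656, 0.755, 0.002], [0.755, 0.656, 0.0], [-0.001, 0.001, -1.0]]
ft_force: [0.1, 0.2, -0.2]
gripper_width: 0.0206
```

Emit:
send_rows(rows=[[[10,0,-3.5,0,0.03],[10,0,-6.9,0,0.05],[10,0.1,-10.3,0,0.08],[10,0.1,-13.8,0,0.11],[10,0.2,-17.1,0,0.137]]])

```text
time: 22.08
tcp_pos: [0.5652, -0.0163, 0.1614]
orientation: [[-0.753, 0.658, 0.002], [0.658, 0.753, -0.001], [-0.002, 0.001, -1.0]]
ft_force: [0.6, 0.2, -0.5]
gripper_width: 0.0209
```

Emit:
send_rows(rows=[[[10,0,-3.5,0,0.03],[10,0,-6.9,0,0.05],[10,0.1,-10.3,0,0.08],[10,0.1,-13.8,0,0.11],[10,0.2,-17.1,0,0.137]]])

```text
time: 22.5
tcp_pos: [0.5672, -0.1875, 0.1614]
orientation: [[-0.836, 0.549, 0.002], [0.549, 0.836, -0.001], [-0.002, 0.0, -1.0]]
ft_force: [0.7, 0.6, -1.3]
gripper_width: 0.0205
```

Emit:
send_rows(rows=[[[10,0.1,-3.5,0,0.03],[10,0.1,-6.9,0,0.05],[10,0.2,-10.3,0,0.08],[10,0.2,-13.8,0,0.11],[10,0.3,-17.1,0,0.137]]])

```text
time: 22.92
tcp_pos: [0.57, -0.3585, 0.1614]
orientation: [[-0.903, 0.43, 0.001], [0.43, 0.903, -0.001], [-0.002, -0.001, -1.0]]
ft_force: [0.4, -0.1, -0.3]
gripper_width: 0.0206
```

Emit:
send_rows(rows=[[[10,0,0,-4,0],[10,0,0,-7,0],[10,0,0,-9,0],[10,0,0,-9,0],[10,0,0,-9,0]]])

```text
time: 23.33
tcp_pos: [0.5704, -0.3565, 0.0708]
orientation: [[-0.902, 0.431, -0.0], [0.431, 0.902, 0.0], [0.0, 0.0, -1.0]]
ft_force: [0.6, -0.4, -0.7]
gripper_width: 0.021
```

```bash
python3 look.py pics/l1b.png .5703 -.3585 108 30 -25.6 .015
```

```text
23.3333 [ 0.5704 -0.3565  0.0708] yaw 154.5 [-0.73  0.73  1.14  0.    1.27 -1.86]
```

View pics/l1b.png

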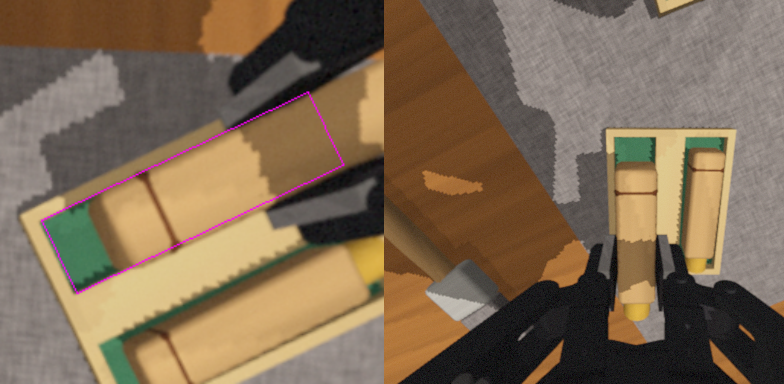

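The handle lines up with the free L lane. Lower and release.

Emit:
send_rows(rows=[[[10,0,-0.15,-2.5,0],[10,0,-0.15,-4.3,0],[10,0,-0.15,-5,0],[10,0,-0.15,-5,0],[10,0,-0.15,-5,0]]])

```text
time: 23.8
tcp_pos: [0.5712, -0.3585, 0.0223]
orientation: [[-0.902, 0.431, 0.002], [0.431, 0.902, -0.002], [-0.003, -0.001, -1.0]]
ft_force: [-0.3, 0.5, -1.2]
gripper_width: 0.0207
```

Emit:
send_rows(rows=[[[38,0,0,0,0],[38,0,0,0,0],[38,0,0,0,0]]])

```text
time: 24.05
tcp_pos: [0.5708, -0.3582, 0.0214]
orientation: [[-0.902, 0.431, 0.001], [0.431, 0.902, -0.001], [-0.002, -0.0, -1.0]]
ft_force: [-0.4, -0.0, 0.7]
gripper_width: 0.0325
```

Emit:
send_rows(rows=[[[38,0,0,3,0],[38,0,0,7,0],[38,0,0,11,0],[50,0,0,15,0],[50,0,0,15,0]]])

```text
time: 24.47
tcp_pos: [0.5726, -0.3597, 0.1802]
orientation: [[-0.902, 0.431, 0.012], [0.431, 0.902, -0.011], [-0.015, -0.004, -1.0]]
ft_force: [-0.0, -0.0, 1.0]
gripper_width: 0.0428
```

Emit:
send_rows(rows=[[[50,-1,2,4,0],[50,-2,4,8,0],[50,-3,6,12,0],[50,-4,8,16,0],[50,-5,10,18,0]]])

```text
time: 24.88
tcp_pos: [0.5212, -0.2603, 0.3495]
orientation: [[-0.902, 0.432, 0.002], [0.432, 0.902, -0.002], [-0.002, -0.001, -1.0]]
ft_force: [1.8, -0.6, 1.0]
gripper_width: 0.0426
```

Emit:
send_rows(rows=[[[50,0,0,0,0],[50,0,0,0,0]]])

```text
time: 25.05
tcp_pos: [0.5217, -0.2598, 0.3497]
orientation: [[-0.903, 0.43, 0.004], [0.43, 0.903, -0.003], [-0.005, -0.001, -1.0]]
ft_force: [0.5, -0.7, -0.4]
gripper_width: 0.0427
```

Run:
```python
from fit import *
a=cams.snapshot("scene");m=cams.camera_model("scene");w=cams.snapshot("wrist");mw=cams.camera_model("wrist")
r1=rect(a,m,.015,.36,-.43,.68,-.05,1200);r2=rect(w,mw,.015,.36,-.43,.68,-.05,1200)
cv2.imwrite("pics/end.png",np.hstack([r1,r2]));print(r1.shape,robot.get_obs()["time"])
```

```text
(456, 384, 3) 25.15
```

View pics/end.png

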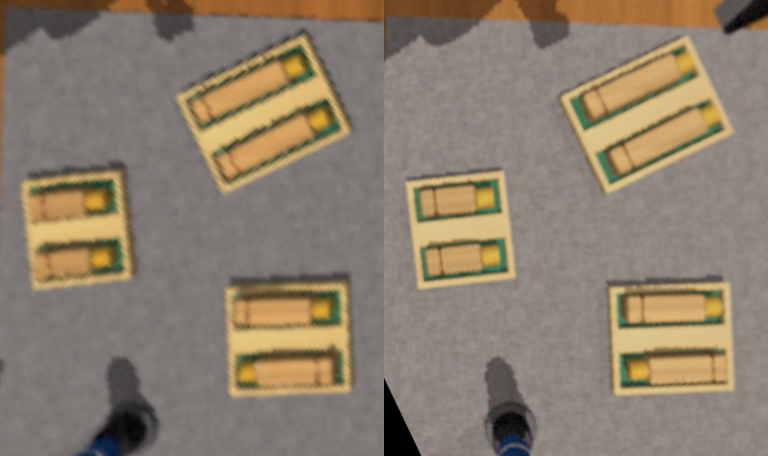

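All four handles lie in their free lanes, with green showing round each. The neighbours and the stand have not moved, and the arm is clear.

```bash
python3 -c "
from workcell import robot
print(robot.job_done(), robot.get_obs()['time'])"
```

```text
the job is handed in; nothing more can be done
the job is handed in; nothing more can be done
```

All four loose handles are in free lanes of the right trays, and the job is handed in at about 25 s of the 72 s. s1 is in the short tray, both mediums are in the medium tray, and l1 is in the long tray.

- **Final check:** the last scene and wrist pictures show one handle per lane, lying flat, with green lane floor around each. handle_s0, handle_l0 and the stand look unmoved. Measured wrist force stayed under 10 N at every reading.
- **Differences seen:**
  - l1 lay about 2–3 mm off its first estimate along its length; I corrected that before gripping.
  - In the last wrist picture, one medium handle looks close to the end wall of its lane. By my estimate that is parallax, and it has about 7 mm of clearance. The scene picture agrees.
- **Not checked:** I took no last picture of the jar, tin and other loose items. Their clearance was only estimated beforehand, and only for the jar and tin at the grasps nearest them.
- **Budget:** I viewed 11 pictures, one past the limit of 10.

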